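# Prop the dish incubator's lid, load the dish carrier, lower the lid

### The job

Prop open the lid of the benchtop incubator by swinging up the stay on its side until it stands upright, let go of it, and set the carrier that holds two dishes flat inside, level and without dropping it, beside the jar that is already there. Then swing the stay all the way back down so that the lid comes down gently and is fully shut. Do not disturb the jar, the bare carrier or anything else on the bench.

Things in the scene. Friction and masses are not known exactly. Their poses are not given: they have to be found in the camera images.
- incubator: White open-topped box (fixed to the bench), 240 mm deep (its x) by 270 mm wide (its y) by 90 mm high, walls and floor 10 mm thick, with a dark display panel on the front. Origin: centre of its underside. Its x points from the front (robot side) to the hinge side, z up. Stay and its grip are on its right (-y) side.
- chamber_floor (a point): Centre of the chamber's inner floor, 10 mm above the bench; axes as the incubator. The chamber is 220 mm (x) by 250 mm (y), 80 mm deep. The jar stands in its rear (+x) half; the front half is empty.
- lid (a joint): Angle (rad) of the lid, 0 = shut, grows as it opens, about 1.2 with the stay fully up. The lid (white plate 250 by 288 by 10 mm, 0.35 kg) hinges on the far (+x) top edge of the incubator, reaches 10 mm past the front wall and 16 mm past the right wall. It falls shut unless the stay holds it.
- lid_front (a point): Middle of the lid's front edge. With the stay up its front edge is about 230 mm above the rim and the front 140 mm of the chamber is open from above.
- stay (a joint): Angle (rad) of the lid stay: 0 = lying level, pointing to the front, under the lid's edge; 1.75 = end stop, upright and 10 degrees past vertical towards the hinge. Steel arm, 130 mm, on a stiff friction hinge: stays where left, also under the lid. About 6 N at the grip raises it. A cross bar at its end carries the lid, which rises and sinks with it.
- stay_grip (a point): Point to hold or push on the stay: on the axis of the black round grip (15 mm thick, 66 mm long, lying along the incubator's y; this point is 3 mm outward of its middle, 30 mm from its outer end, and 69 mm outside the lid's side edge). At stay angle 0 it is 80 mm above the bench.
- stay_pivot (a point): Point on the stay's hinge axis (which runs along the incubator's y), level with stay_grip along that axis, 80 mm above the bench. The grip travels on a circle of radius 130 mm about it: at angle a it is at -130 cos(a) mm in the incubator's x and +130 sin(a) mm in z from here.
- carrier: The aluminium carrier with two 35 mm round dishes on it. Base plate 70 (its x) by 90 (its y) by 12 mm, between the dishes an upright fin 46 (x) by 12 (y) mm whose top is 66 mm above the underside; pinch the fin across its 12 mm (along the carrier's y). Dish tops are 21.5 mm above the underside. Origin: centre of the underside. 0.2 to 0.35 kg.
- bare_carrier: A like carrier without dishes; leave it. Origin: centre of the underside.
- inner_jar: Amber jar, 44 mm across, 60 mm high, in the rear half of the chamber; leave it. Origin: centre of the underside.
- dish: Low clear dish, 60 mm across, 15 mm high; leave it.
- bottle: Amber bottle, 68 mm across, 150 mm high; leave it.
- beaker: Glass beaker, 68 mm across, 85 mm high; leave it.
Mind the look-alikes: they are no part of the job. What is shaped like the carrier but purple is not meant.

How it is judged (in metres and radians):
On the way, in this order (a step that is already met when the one before it is completed fails the run):
1. the stay stands upright with the lid propped on it, and the stay has been let go (value of joint stay above 1.45 rad and value of joint lid above 0.95 rad and contact force between the fingers and stay below 0.1 N and contact force between the arm and lid below 0.1 N), for 0.2 s.
2. the carrier with dishes stands flat inside the chamber, let go, the lid still propped (x of carrier in the frame of chamber_floor between -0.085 and 0.085 m and y of carrier in the frame of chamber_floor between -0.1 and 0.1 m and z of carrier in the frame of chamber_floor between -0.004 and 0.006 m and angle between carrier's own z axis and vertical below 0.06 rad and value of joint lid above 0.95 rad and contact force between the fingers and carrier below 0.1 N), for 0.2 s.
At the end, for the whole second after the job is handed in: The carrier with dishes stands level (within 0.06 rad) on the chamber floor, its underside within 6 mm of the floor and its centre within the chamber (85 mm along x and 100 mm along y of the middle), at rest and released; the lid is shut (under 0.03 rad) and the stay is folded down (under 0.12 rad) (x of carrier in the frame of chamber_floor between -0.085 and 0.085 m and y of carrier in the frame of chamber_floor between -0.1 and 0.1 m and z of carrier in the frame of chamber_floor between -0.004 and 0.006 m and angle between carrier's own z axis and vertical below 0.06 rad and value of joint lid below 0.03 rad and value of joint stay below 0.12 rad and linear speed of carrier below 0.02 m/s and contact force between the fingers and carrier below 0.1 N); the robot touches nothing.
It fails at once if the lid slams (it nears the rim, below 0.3 rad, falling faster than 1.5 rad/s) (value of joint lid below 0.3 rad and velocity of joint lid below -1.5 rad/s).
It fails at once if the carrier is dropped (falls faster than 0.4 m/s out of the fingers) (contact force between the fingers and carrier below 0.05 N and linear speed of carrier above 0.4 m/s).
It fails at once if the carrier is tipped more than 0.4 rad (angle between carrier's own z axis and vertical above 0.4 rad).
It fails at once if the jar in the chamber or the bare carrier is moved more than 20 mm, or another bystander more than 30 mm (distance of any of inner_jar, bare_carrier from where it was at the start of the episode above 0.02 m or distance of any of dish, bottle, beaker from where it was at the start of the episode above 0.03 m).
It also fails if it takes over 72 s, if anything falls off the work surface, if the arm or the gripper's body presses on something with over 40 N, if the wrist force passes 120 N, or if a joint passes its speed limit or range.

### The arm

A 6-joint arm with a two-finger parallel gripper is mounted at the origin on the work surface. World frame = base frame: x ahead of the robot, y to its left, z up, the work surface at z = 0. Lengths are in m, angles in degrees, forces in N, time in s.
With the tool pointing down it reaches from about 0.4 to 0.825 m from the base axis. Payload 7 kg.
Tool frame: the origin (TCP) lies at the centre of the arm's flange, where the gripper is bolted on; the fingertips stand 178 mm ahead of it and the grasp point (between the pads) lies 159 mm ahead of it (tip_reach is the distance from the TCP to the fingertips, in m); z points along the fingers, y is the line along which they close (so a half turn about z gives the same grasp; the last joint's range is limited). The gripper opens to 88 mm and grips with 3 to 60 N. Pads are 19 mm wide; open, the fingers measure 130 mm over their backs; the gripper's body (78 mm by 193 mm) begins 47 mm behind the grasp point.
Start: joints at [82.282, 20.546, 0.682, 0, -70.136, -16.507], TCP at [0.277, 0.616, 0.405] pointing down, gripper open.
Joint ranges: [-176.03, 176.03], [-82.01, 121.73], [-58.28, 71.71], [-173.87, 95.51], [-174.79, -0.11], [-173.66, 173.66]. Speed limits (degrees/s): [136.94, 136.94, 172.46, 180, 180, 180].

### API

Orientations are given as [roll, pitch, yaw] about the fixed x, y, z axes, in that order (R = Rz(yaw) Ry(pitch) Rx(roll)).
In Python, from plant import * gives the robot as it stands.
- The arm moves only by the shell command python3 -m handwheel 'ROWS'. ROWS is JSON, a list of rows, each a list of 7 numbers: the opening, from -1 (shut) to 1 (fully open), then the shift along the tool's x, y, z as a fraction of full scale, then the turn, a rotation vector about the tool's x, y, z as a fraction of full scale. A call has 1 to 5 rows; each row shifts and turns the commanded pose from where the row before left it, along the tool's axes as they then stand; what a row does not reach is not made up. Full scale, the value 1, is 0.025 m for a shift and 6 degrees for a turn. A row lasts 1/8 s, in which the tool goes at most 62.5 mm and 10.7 degrees, less where a joint would pass 70% of its speed; a pose out of reach is approached as far as the arm can. A call with a number of a shift or a turn outside -1 to 1 is refused whole. A call with a gripper value outside its range is refused whole. The fingers move at their own pace and stop on an object; the grip force is fixed at half the most. Time passes only in rows, so rows that do not move let the fingers close. It gives the time, the measured TCP pose, the force, the opening and the grip force at its end, in the units of the state.
- get_obs(): the state, without advancing time (a new reading comes with each control period).
- snapshot(name): name is "scene" or "top" or "wrist"; returns a dict with "color" (400x640x3 uint8, red, green, blue), "fx", "fy", "cx", "cy" (pixels), "k1" (the pictures are not rectified: a ray, as slopes to the right and down, at radius r is drawn at 1 + k1 r^2 times it, then the intrinsics apply), "R" (3x3) and "t" (3): a world point X has camera coordinates R X + t; the wrist camera has in their place "tool_from_camera" (4x4, takes a point from camera to tool coordinates, whose origin is the TCP and whose axes are the flange's). Camera axes: x right, y down, z forward; pixel columns grow to the right and rows downward; lengths in m; the calibration is good to about 2 mm. A picture is of the moment at which its call begins: read the wrist's pose just before it. There is no depth.
- close_job(): hands the job in; it is judged then, once.
The state is a dict: "clock": time; "joint_pos": joint angles; "qvel": joint speeds; "tau": joint torques, N m; "tool_pos": TCP position; "orientation": TCP orientation; "force": force on the tool from outside, world axes, zero at the start; "moment": the same for the moment, N m; "opening": finger opening in m; "gripper_force": force on a finger pad.
Only numpy, scipy, OpenCV 4.12 (cv2) and the standard library are available. Lean on these libraries where they do the work, as an engineer would, in place of code of your own. Each camera call takes 0.05 s, during which the arm holds its last target. There are 200 camera calls.

## Working session

There is one attempt and no reset: what is moved stays moved. The work goes in short steps, Python scripts to look and compute and a shell command to move; the robot and the scene stay as the last step left them, time stands still between calls to the robot, and variables do not carry over. Pictures are saved under pics/ and viewed, at most 10 in all, crops included, and the job is handed in when it is done.

```bash
mkdir -p pics; ls; cat > h.py <<'E'
from plant import *
import numpy as np, cv2
from scipy.spatial.transform import Rotation as Ro
def save(s,n):
    cv2.imwrite(f"pics/{n}.png",cv2.cvtColor(s["color"],cv2.COLOR_RGB2BGR)); np.savez(f"pics/{n}.npz",**s)
def ray(s,u,v):
    x=(u-s["cx"])/s["fx"];y=(v-s["cy"])/s["fy"];a,b=x,y
    for _ in range(20):
        k=1+s["k1"]*(a*a+b*b);a,b=x/k,y/k
    d=np.array([a,b,1.])
    R,t=np.array(s["R"]),np.array(s["t"])
    return -R.T@t,R.T@d
def onplane(s,u,v,z):
    o,d=ray(s,u,v);return o+d*(z-o[2])/d[2]
def wristpose(s,obs):
    R=Ro.from_euler('xyz',obs["orientation"],degrees=True).as_matrix()
    T=np.array(s["tool_from_camera"]);Rc=R@T[:3,:3];tc=R@T[:3,3]+np.array(obs["tool_pos"])
    s["R"]=Rc.T;s["t"]=-Rc.T@tc;return s
def proj(s,X):
    c=np.array(s["R"])@X+np.array(s["t"]);a,b=c[:2]/c[2];k=1+s["k1"]*(a*a+b*b)
    return np.array([s["fx"]*a*k+s["cx"],s["fy"]*b*k+s["cy"]])
E
python3 - <<'E'
from h import *
o=get_obs();print(o)
for n in("scene","top"):
    s=snapshot(n);save(s,n);print(n,s["fx"],s["k1"],-np.array(s["R"]).T@s["t"])
E
```

```text
pics
{'clock': 0.0, 'joint_pos': array([ 8.22820264e+01,  2.05912132e+01,  6.33969447e-01, -1.97440304e-02,
       -7.01352804e+01, -1.65055850e+01]), 'qvel': array([-0.00631749,  0.05111777, -0.03561644, -0.03756711,  0.09114305,
        0.05046966]), 'tau': array([-5.63874937e-05, -5.82707906e+01,  2.93061447e+01,  6.99691683e+00,
        6.90897970e-03, -1.60469449e-04]), 'tool_pos': array([0.27688791, 0.61538532, 0.40372762]), 'orientation': array([ 1.79906015e+02, -8.49361772e-03, -2.42302756e+01]), 'force': array([0.57290919, 0.08060507, 0.22497321]), 'moment': array([-0.02259968, -0.00032263,  0.01796755]), 'gripper_force': 0.0, 'opening': 0.08778196900308902}
scene 447.33228922050523 -0.10729638368007853 [ 1.32783677 -0.63619114  1.11146728]
top 360.97518847502175 0.0035436461570938988 [0.34678784 0.00911999 1.14544336]
```

View pics/scene.png

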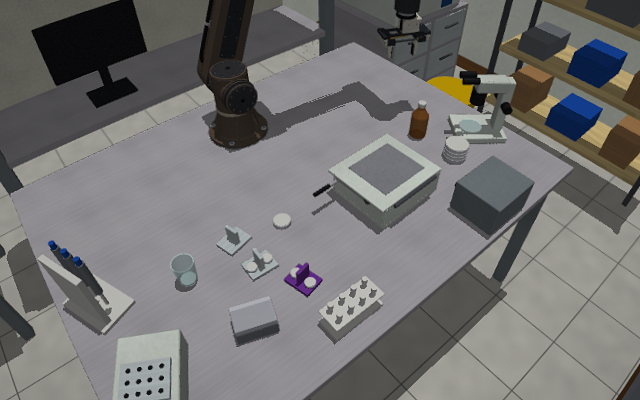

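View pics/top.png

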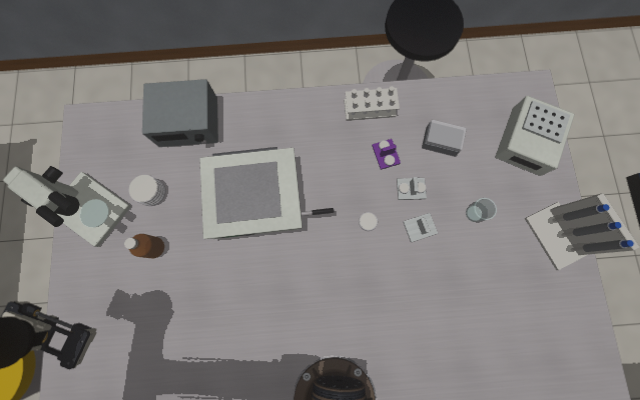

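The scene shows three carrier-shaped things. In the top view they are the aluminium one with two dishes at (411,188), the bare one at (421,228) and the purple one at (386,153). The same three sit at (260,262), (234,238) and (303,277) in the scene view. I choose the first. The incubator lid is at about (250,193) top, with the black grip at (323,211). The bottle is at (147,246).

```bash
python3 - <<'E'
from h import *
s=dict(np.load("pics/top.npz"));im=s["color"]
hsv=cv2.cvtColor(im,cv2.COLOR_RGB2HSV)
# lid
m=((hsv[...,2]>195)).astype(np.uint8)*255
m[:,:190]=0;m[:,320:]=0;m[:140]=0;m[250:]=0
c=max(cv2.findContours(m,cv2.RETR_EXTERNAL,cv2.CHAIN_APPROX_NONE)[0],key=cv2.contourArea)
b=cv2.boxPoints(cv2.minAreaRect(c));P=np.array([onplane(s,*p,.1) for p in b]);print("lid px",b,"\nworld",P[:,:2],"sides",np.linalg.norm(P-np.roll(P,1,0),axis=1),P.mean(0))
# grip
g=((hsv[...,2]<60)).astype(np.uint8)*255;g[:,:300]=0;g[:,340:]=0;g[:200]=0;g[222:]=0
c=max(cv2.findContours(g,cv2.RETR_EXTERNAL,cv2.CHAIN_APPROX_NONE)[0],key=cv2.contourArea)
b=cv2.boxPoints(cv2.minAreaRect(c));P=np.array([onplane(s,*p,.08) for p in b]);print("grip",b,P[:,:2],"sides",np.linalg.norm(P-np.roll(P,1,0),axis=1),P.mean(0))
for n,u,v in(("carr",411,188),("bare",421,228)):
    print(n,onplane(s,u,v,.02),onplane(s,u,v,.066))
for n,u,v in(("dish",368,221),("purple",386,153)): print(n,onplane(s,u,v,.02))
cr=im[130:250,300:450];cv2.imwrite("pics/c1.png",cv2.cvtColor(cv2.resize(cr,None,fx=5,fy=5,interpolation=cv2.INTER_CUBIC),cv2.COLOR_RGB2BGR))
E
```

```text
Traceback (most recent call last):
ValueError: max() iterable argument is empty
```

```bash
cat > m1.py <<'E'
from h import *
s=dict(np.load("pics/top.npz"));im=s["color"]
hsv=cv2.cvtColor(im,cv2.COLOR_RGB2HSV)
print(im[155,260],im[230,260],im[300,420],im[188,404])
L=im.astype(int)
m=((L[...,1]>=L[...,2]-1)&(hsv[...,2]>150)).astype(np.uint8)*255
m[:,:190]=0;m[:,320:]=0;m[:140]=0;m[250:]=0
m=cv2.morphologyEx(m,cv2.MORPH_OPEN,np.ones((3,3)))
c=max(cv2.findContours(m,cv2.RETR_EXTERNAL,cv2.CHAIN_APPROX_NONE)[0],key=cv2.contourArea)
b=cv2.boxPoints(cv2.minAreaRect(c));P=np.array([onplane(s,*p,.1) for p in b]);print("lid px",b,"\nworld",P[:,:2],"sides",np.linalg.norm(P-np.roll(P,1,0),axis=1),P.mean(0))
g=((hsv[...,2]<60)).astype(np.uint8)*255;g[:,:305]=0;g[:,340:]=0;g[:200]=0;g[222:]=0
c=max(cv2.findContours(g,cv2.RETR_EXTERNAL,cv2.CHAIN_APPROX_NONE)[0],key=cv2.contourArea)
b=cv2.boxPoints(cv2.minAreaRect(c));P=np.array([onplane(s,*p,.08) for p in b]);print("grip",b,P[:,:2],"sides",np.linalg.norm(P-np.roll(P,1,0),axis=1),P.mean(0))
for n,u,v in(("carr",411,188),("bare",421,228)):
    print(n,onplane(s,u,v,.02),onplane(s,u,v,.066))
for n,u,v in(("dish",368,221),("purple",386,153)): print(n,onplane(s,u,v,.02))
cr=im[130:250,300:450];cv2.imwrite("pics/c1.png",cv2.cvtColor(cv2.resize(cr,None,fx=5,fy=5,interpolation=cv2.INTER_CUBIC),cv2.COLOR_RGB2BGR))
E
python3 m1.py
```

```text
[176 179 171] [174 176 169] [149 144 146] [178 176 170]
lid px [[194.21552 157.96414]
 [293.3506  147.08347]
 [302.1588  227.33621]
 [203.02374 238.21689]] 
world [[0.73112477 0.36628926]
 [0.74224371 0.06334042]
 [0.49347077 0.0530641 ]
 [0.48442743 0.34130602]] sides [0.24795915 0.30315281 0.2489851  0.28838375] [0.61281667 0.20599995 0.1       ]
grip [[312.5488  209.93901]
 [332.6342  207.70729]
 [333.12198 212.09755]
 [313.0366  214.32927]] [[ 0.54619957  0.01929671]
 [ 0.54825031 -0.04135448]
 [ 0.5347984  -0.04166381]
 [ 0.53276943  0.01882331]] sides [0.01343847 0.06068585 0.01345546 0.06052114] [ 0.54050443 -0.01122457  0.08      ]
carr [ 0.60396228 -0.30039796  0.02      ] [ 0.59345085 -0.2877471   0.066     ]
bare [ 0.47343056 -0.31438582  0.02      ] [ 0.46825432 -0.30116324  0.066     ]
dish [ 0.50844032 -0.15145055  0.02      ]
purple [ 0.72790686 -0.23443747  0.02      ]
```

View pics/c1.png

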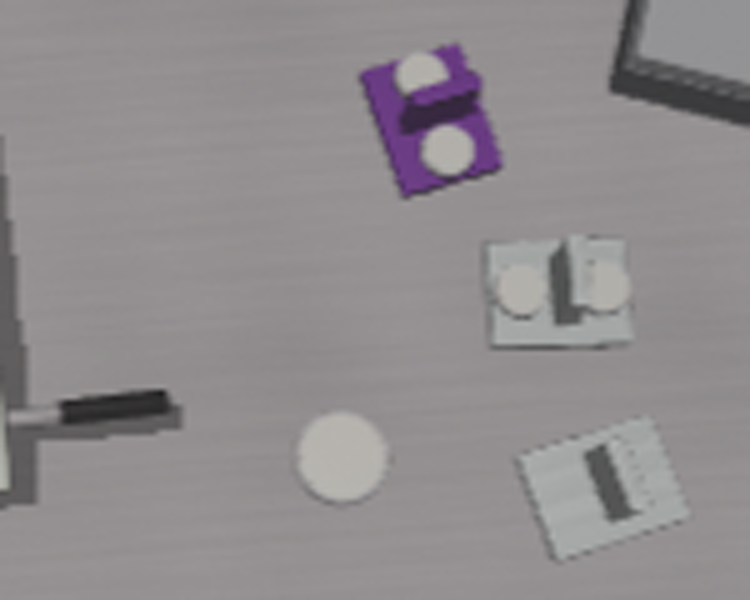

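The crop confirms the choice. The aluminium carrier with two dishes is at top (411,188), and its fin runs along world x. The bare one is at lower right and the purple one above. The lid measures 248×288 mm and the grip is 69 mm outside its edge, so the measurements agree with the sizes given. The grip is at (0.540,-0.014), the incubator yaw is about 2.1° and its centre is about (0.618,0.209).

```bash
A='[[1,1,0.93,0,0,0,0],[1,1,0.93,0,0,0,0]]'
python3 -m handwheel '[[1,1,0.93,0,0,0,0],[1,1,0.93,0,0,0,0],[1,1,0.93,0,0,0,0],[1,1,0.93,0,0,0,0],[1,1,0.93,0,0,0,0]]'
python3 -m handwheel '[[1,1,0.93,0,0,0,0],[1,1,0.93,0,0,0,0],[1,1,0.93,0,0,0,0],[1,1,0.93,0,0,0,0],[1,1,0.93,0,0,0,0]]'
python3 -m handwheel '[[1,1,0.93,0,0,0,0],[1,1,0.93,0,0,0,0],[1,1,0.93,0,0,0,0],[1,1,0.93,0,0,0,0],[1,1,0.93,0,0,0,0]]'
python3 -m handwheel '[[1,1,0.93,0,0,0,0],[1,1,0.93,0,0,0,0],[1,1,0.93,0,0,0,0],[1,1,0.93,0,0,0,0],[1,1,0.93,0,0,0,0]]'
python3 -m handwheel '[[1,0,0,0,0,0,0.965],[1,0,0,0,0,0,0.965],[1,0,0,0,0,0,0.965],[1,0,0,0,0,0,0.965],[1,0,0,0,0,0,0.965]]'
python3 -m handwheel '[[1,0,0,0,0,0,0.965],[1,0,0,0,0,0,0.965],[1,0,0,0,0,0,0.965],[1,0,0,0,0,0,0.965],[1,0,0,0,0,0,0.965]]'
python3 -m handwheel '[[1,0,0,0,0,0,0.965],[1,0,0,0,0,0,0]]'
python3 - <<'E'
from h import *
o=get_obs();s=wristpose(snapshot("wrist"),o);save(s,"w1");print(o["tool_pos"],o["orientation"],o["joint_pos"])
print(s["fx"],np.array(s["tool_from_camera"]).round(3),proj(s,np.array([.5405,-.0142,.08])))
E
```

```text
clock: 0.72
tool_pos: [0.3435, 0.4571, 0.4043]
orientation: [180.0, 0.0, -24.2]
force: [0.2, -0.2, -0.3]
opening: 0.0877
gripper_force: 0.0
clock: 1.35
tool_pos: [0.4097, 0.2998, 0.4044]
orientation: [180.0, 0.0, -24.2]
force: [0.4, 0.6, 0.6]
opening: 0.0878
gripper_force: 0.0
clock: 1.98
tool_pos: [0.476, 0.1425, 0.4044]
orientation: [180.0, 0.0, -24.2]
force: [0.1, 0.2, 1.0]
opening: 0.0877
gripper_force: 0.0
clock: 2.6
tool_pos: [0.5423, -0.0148, 0.4044]
orientation: [180.0, 0.0, -24.2]
force: [-0.8, 0.3, -0.1]
opening: 0.0875
gripper_force: 0.0
clock: 3.22
tool_pos: [0.542, -0.0137, 0.4043]
orientation: [180.0, 0.0, -53.4]
force: [-0.4, 1.0, 0.0]
opening: 0.0873
gripper_force: 0.0
clock: 3.85
tool_pos: [0.542, -0.0137, 0.4043]
orientation: [180.0, 0.0, -82.3]
force: [-0.7, -0.0, 1.0]
opening: 0.0879
gripper_force: 0.0
clock: 4.1
tool_pos: [0.542, -0.0137, 0.4043]
orientation: [180.0, -0.0, -87.9]
force: [-0.2, 0.7, 0.1]
opening: 0.0877
gripper_force: 0.0
[ 0.54200304 -0.01370479  0.40434157] [ 1.79960990e+02 -3.66869122e-03 -8.78824760e+01] [ 1.92658415e+01  8.07020217e+00 -1.61423496e+01 -8.76496507e-03
 -6.58258059e+01 -1.71447268e+01]
284.01895645133243 [[ 0.    -0.969 -0.247  0.066]
 [ 1.     0.     0.001 -0.   ]
 [-0.    -0.247  0.969  0.019]
 [ 0.     0.     0.     1.   ]] [322.43146248 182.11854941]
```

View pics/w1.png

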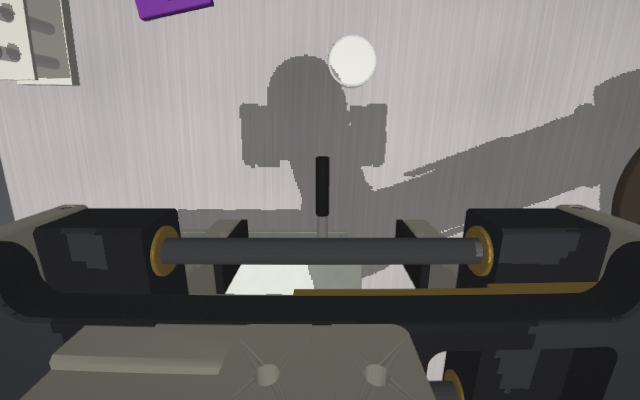

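The wrist picture shows the black grip at column 322, rows 157–216, midway between the fingers. The predicted position was (322,182), so I descend and close.

```bash
python3 -m handwheel '[[1,0,0.06,0.8,0,0,0],[1,0,0,0.8,0,0,0],[1,0,0,0.8,0,0,0],[1,0,0,0.8,0,0,0],[1,0,0,0.8,0,0,0]]'
python3 -m handwheel '[[1,0,0,0.8,0,0,0],[1,0,0,0.8,0,0,0],[1,0,0,0.8,0,0,0],[1,0,0,0.2,0,0,0],[1,0,0,0,0,0,0]]'
python3 -m handwheel '[[-1,0,0,0,0,0,0],[-1,0,0,0,0,0,0],[-1,0,0,0,0,0,0],[-1,0,0,0,0,0,0],[-1,0,0,0,0,0,0]]'
```

```text
clock: 4.78
tool_pos: [0.5406, -0.0137, 0.304]
orientation: [180.0, -0.0, -87.8]
force: [-0.3, -0.4, -0.3]
opening: 0.0877
gripper_force: 0.0
clock: 5.4
tool_pos: [0.5408, -0.0137, 0.2397]
orientation: [180.0, -0.0, -87.9]
force: [0.4, 0.2, -0.1]
opening: 0.0873
gripper_force: 0.0
clock: 6.02
tool_pos: [0.5407, -0.0137, 0.2397]
orientation: [-180.0, 0.0, -87.9]
force: [-0.3, 1.3, 0.3]
opening: 0.0431
gripper_force: 0.0
```

```bash
python3 -m handwheel '[[-1,0,0,0,0,0,0],[-1,0,0,0,0,0,0],[-1,0,0,0,0,0,0],[-1,0,0,0,0,0,0],[-1,0,0,0,0,0,0]]'
python3 -m handwheel '[[-1,0,-0.04,-0.634,0,0,0],[-1,0,-0.116,-0.624,0,0,0],[-1,0,0,0,0,0,0]]'
```

```text
clock: 6.65
tool_pos: [0.5411, -0.0137, 0.2398]
orientation: [-179.9, 0.0, -87.9]
force: [3.6, -1.3, -2.3]
opening: 0.0139
gripper_force: 30.0
clock: 7.02
tool_pos: [0.5447, -0.0136, 0.2715]
orientation: [-180.0, 0.0, -87.9]
force: [2.4, -1.2, -1.4]
opening: 0.0142
gripper_force: 30.0
```

```bash
python3 -m handwheel '[[-1,0,-0.191,-0.606,0,0,0],[-1,0,-0.263,-0.578,0,0,0],[-1,0,-0.332,-0.541,0,0,0],[-1,0,-0.395,-0.497,0,0,0]]'
python3 - <<'E'
from h import *
s=snapshot("scene");save(s,"s2")
cv2.imwrite("pics/s2c.png",cv2.cvtColor(cv2.resize(s["color"][60:260,180:480],None,fx=2,fy=2),cv2.COLOR_RGB2BGR))
E
```

```text
clock: 7.52
tool_pos: [0.5715, -0.0128, 0.3256]
orientation: [179.5, -0.0, -88.0]
force: [-13.0, 3.7, -3.1]
opening: 0.0141
gripper_force: 30.0
```

View pics/s2c.png

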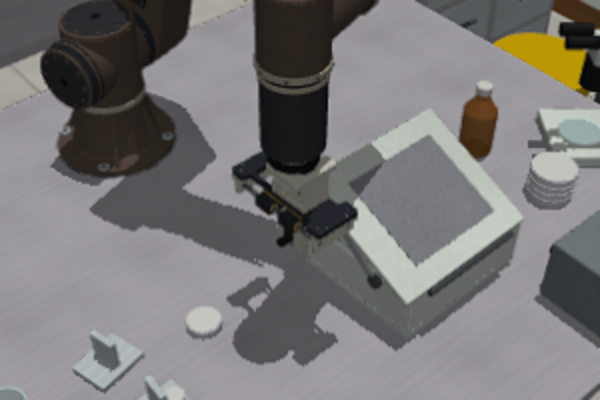

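The crop shows the lid rising with the stay, whose pivot is at crop (375,282), and the grip held at about (285,240). I continue the arc.

```bash
python3 -m handwheel '[[-1,0,-0.453,-0.445,0,0,0],[-1,0,-0.504,-0.387,0,0,0],[-1,0,-0.547,-0.322,0,0,0],[-1,0,-0.582,-0.253,0,0,0]]'
python3 -m handwheel '[[-1,0,-0.609,-0.18,0,0,0],[-1,0,-0.626,-0.105,0,0,0],[-1,0,-0.634,-0.028,0,0,0],[-1,0,-0.633,0.05,0,0,0],[-1,0,0,0,0,0,0]]'
```

```text
clock: 8.07
tool_pos: [0.6235, -0.0112, 0.3655]
orientation: [179.7, -0.1, -87.9]
force: [-17.9, 1.8, 17.9]
opening: 0.0142
gripper_force: 30.0
clock: 8.7
tool_pos: [0.6899, -0.0088, 0.3708]
orientation: [-179.9, -0.1, -87.9]
force: [0.1, -2.0, 3.3]
opening: 0.0139
gripper_force: 30.0
```

```bash
python3 -m handwheel '[[1,0,0,0,0,0,0],[1,0,0,0,0,0,0],[1,0,0,0,0,0,0],[1,0,0,0,0,0,0],[1,0,0,0,0,0,0]]'
python3 -m handwheel '[[1,0,0,0,0,0,0],[1,0,0,-0.6,0,0,0],[1,0,0,-0.8,0,0,0],[1,0,0,-0.8,0,0,0],[1,0,0,0,0,0,0]]'
python3 - <<'E'
from h import *
s=snapshot("scene");save(s,"s3")
cv2.imwrite("pics/s3c.png",cv2.cvtColor(cv2.resize(s["color"][20:260,180:480],None,fx=2,fy=2),cv2.COLOR_RGB2BGR))
E
```

```text
clock: 9.32
tool_pos: [0.6887, -0.0083, 0.3684]
orientation: [180.0, -0.0, -87.9]
force: [-0.1, 0.7, 0.2]
opening: 0.0584
gripper_force: 0.0
clock: 9.95
tool_pos: [0.6891, -0.0084, 0.4266]
orientation: [-179.7, 0.0, -87.9]
force: [0.1, 0.8, -1.0]
opening: 0.0878
gripper_force: 0.0
```

View pics/s3c.png

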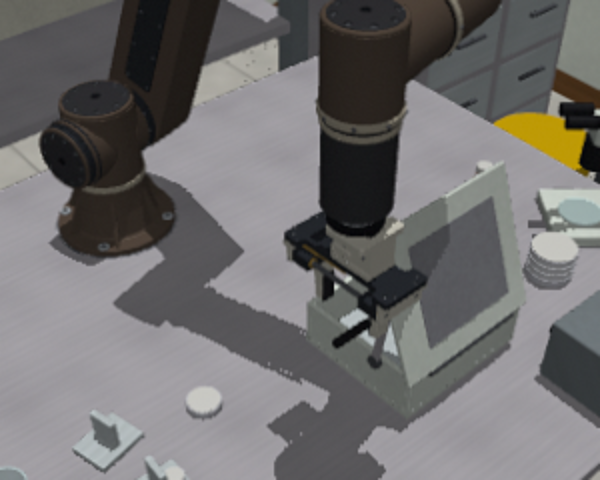

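The lid stands propped on the upright stay, with the grip at crop (350,330) and the fingers clear above it. Next I go over the carrier and turn.

```bash
python3 -m handwheel '[[1,0.975,0.323,0,0,0,0],[1,0.975,0.323,0,0,0,0],[1,0.975,0.323,0,0,0,0],[1,0.975,0.323,0,0,0,0],[1,0.975,0.323,0,0,0,0]]' >/dev/null
python3 -m handwheel '[[1,0.975,0.323,0,0,0,0],[1,0.975,0.323,0,0,0,0],[1,0.975,0.323,0,0,0,0],[1,0.975,0.323,0,0,0,0],[1,0.975,0.323,0,0,0,0]]'
python3 -m handwheel '[[1,0.975,0.323,0,0,0,0],[1,0.975,0.323,0,0,0,0],[1,0,0,0.4,0,0,-0.99],[1,0,0,0.4,0,0,-0.99],[1,0,0,0,0,0,-0.99]]'
python3 -m handwheel '[[1,0,0,0,0,0,-0.99],[1,0,0,0,0,0,-0.99],[1,0,0,0,0,0,-0.99],[1,0,0,0,0,0,-0.99],[1,0,0,0,0,0,-0.99]]' >/dev/null
python3 -m handwheel '[[1,0,0,0,0,0,-0.99],[1,0,0,0,0,0,-0.99],[1,0,0,0,0,0,-0.99],[1,0,0,0,0,0,-0.99],[1,0,0,0,0,0,-0.99]]'
python3 -m handwheel '[[1,0,0,0,0,0,-0.99],[1,0,0,0,0,0,-0.99],[1,0,0,0,0,0,0]]'
python3 - <<'E'
from h import *
o=get_obs();s=wristpose(snapshot("wrist"),o);save(s,"w2");print(o["tool_pos"],o["orientation"],o["joint_pos"])
print(proj(s,np.array([.604,-.305,.066])),proj(s,np.array([.604,-.305,.012])))
E
```

```text
clock: 11.25
tool_pos: [0.6161, -0.2567, 0.4234]
orientation: [-180.0, -0.0, -87.9]
force: [0.0, 0.0, -0.1]
opening: 0.0877
gripper_force: 0.0
clock: 11.88
tool_pos: [0.6016, -0.3053, 0.4023]
orientation: [179.9, 0.1, -69.9]
force: [0.1, 0.0, 1.1]
opening: 0.0876
gripper_force: 0.0
clock: 13.12
tool_pos: [0.6019, -0.3052, 0.4034]
orientation: [180.0, 0.0, -10.5]
force: [0.6, -0.4, -0.5]
opening: 0.0875
gripper_force: 0.0
clock: 13.5
tool_pos: [0.602, -0.305, 0.4034]
orientation: [-180.0, 0.0, 1.1]
force: [-0.2, -0.3, -0.2]
opening: 0.0877
gripper_force: 0.0
[ 0.60199208 -0.30499793  0.40338904] [-1.79998663e+02  2.79097939e-03  1.11778153e+00] [-1.03573931e+01  2.05762297e+01  5.59383579e-01 -8.03803559e-04
 -6.99861551e+01  1.01475450e+02]
[321.22654466 178.11371675] [321.24665343 170.06726248]
```

View pics/w2.png

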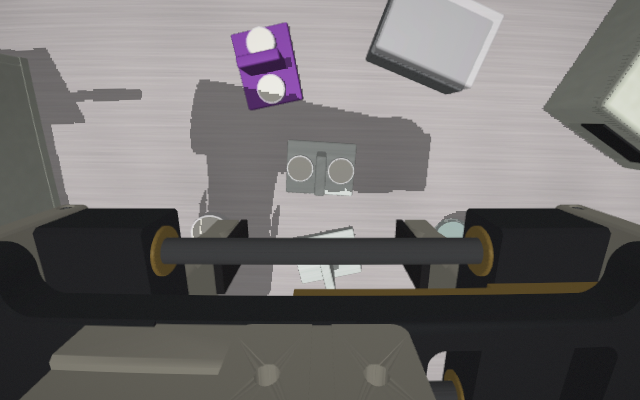

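The carrier in the wrist view spans about (286–356, 141–193), with its dishes at (300,168) and (341,171) and its fin at column 321. The predicted fin position was (321,178). I'll refine this numerically.

```bash
python3 - <<'E'
from h import *
s=dict(np.load("pics/w2.npz"));im=s["color"].astype(int)
m=((im[...,1]>im[...,0]+1)).astype(np.uint8)*255
m[:,:270]=0;m[:,375:]=0;m[:125]=0;m[203:]=0
m=cv2.morphologyEx(m,cv2.MORPH_CLOSE,np.ones((5,5)))
m=cv2.morphologyEx(m,cv2.MORPH_OPEN,np.ones((3,3)))
c=max(cv2.findContours(m,cv2.RETR_EXTERNAL,cv2.CHAIN_APPROX_NONE)[0],key=cv2.contourArea)
b=cv2.boxPoints(cv2.minAreaRect(c));P=np.array([onplane(s,*p,.012) for p in b])
print(b,P[:,:2],np.linalg.norm(P-np.roll(P,1,0),axis=1),P.mean(0))
e=P-np.roll(P,1,0);print(np.degrees(np.arctan2(e[:,1],e[:,0])))
# fin column: brightness profile rows 160..185
g=im.sum(2)
for r in(160,170,180,188):print(r,g[r,308:336:1])
E
```

```text
[[284.38522 192.14458]
 [287.5911  139.24797]
 [355.64413 143.37239]
 [352.43826 196.269  ]] [[ 0.5728082  -0.255743  ]
 [ 0.64346433 -0.26069685]
 [ 0.63994847 -0.34891214]
 [ 0.56887769 -0.34805447]] [0.09239511 0.07082958 0.08828532 0.07107595] [ 0.60627467 -0.30335161  0.012     ]
[ 87.56188556  -4.01056463 -92.28234295 179.30859643]
160 [492 586 471 361 386 388 386 380 351 387 395 387 384 386 383 385 379 358
 338 383 383 386 386 370 375 474 570 479]
170 [414 416 413 454 611 448 388 331 364 385 382 385 385 387 388 386 378 343
 339 402 608 454 414 412 414 414 414 414]
180 [374 376 376 374 374 376 369 343 372 377 377 378 374 374 376 375 343 322
 375 377 378 379 376 422 597 493 411 413]
188 [377 379 378 379 377 369 316 357 379 379 377 377 383 389 390 379 352 382
 381 382 383 384 384 387 385 383 382 385]
```

```bash
python3 -m handwheel '[[1,0.16,-0.04,0.3,0,0,0.57],[1,0,0,1,0,0,0],[1,0,0,1,0,0,0],[1,0,0,1,0,0,0],[1,0,0,1,0,0,0]]'
python3 -m handwheel '[[1,0,0,1,0,0,0],[1,0,0,1,0,0,0],[1,0,0,0.8,0,0,0],[1,0,0,0.64,0,0,0],[-1,0,0,0,0,0,0]]'
python3 -m handwheel '[[-1,0,0,0,0,0,0],[-1,0,0,0,0,0,0],[-1,0,0,0,0,0,0],[-1,0,0,0,0,0,0],[-1,0,0,0,0,0,0]]'
python3 -m handwheel '[[-1,0,0,0,0,0,0],[-1,0,0,0,0,0,0],[-1,0,0,0,0,0,0],[-1,0,0,0,0,0,0]]'
```

```text
clock: 14.18
tool_pos: [0.6062, -0.3035, 0.2952]
orientation: [180.0, -0.0, -2.4]
force: [0.0, 0.6, 0.4]
opening: 0.0875
gripper_force: 0.0
clock: 14.8
tool_pos: [0.606, -0.3032, 0.2086]
orientation: [-180.0, 0.1, -2.3]
force: [-0.7, -0.1, -0.1]
opening: 0.0821
gripper_force: 0.0
clock: 15.42
tool_pos: [0.6065, -0.3031, 0.2101]
orientation: [180.0, -0.0, -2.2]
force: [-0.3, -0.3, -1.0]
opening: 0.0329
gripper_force: 0.0
clock: 15.92
tool_pos: [0.6065, -0.3031, 0.2099]
orientation: [180.0, 0.0, -2.2]
force: [0.8, 0.1, 0.5]
opening: 0.0116
gripper_force: 30.0
```

Gripped at 11.6 mm, which matches the 12 mm fin. I lift, then turn half a turn so the wrist camera faces away from the lid.

```bash
python3 -m handwheel '[[-1,0,0,-0.4,0,0,0],[-1,0,0,-0.8,0,0,0],[-1,0,0,-1,0,0,0],[-1,0,0,-1,0,0,0],[-1,0,0,-1,0,0,0]]'
python3 -m handwheel '[[-1,0,0,-1,0,0,0.4],[-1,0,0,-1,0,0,0.976],[-1,0,0,-0.6,0,0,0.976],[-1,0,0,0,0,0,0.976],[-1,0,0,0,0,0,0.976]]'
python3 -m handwheel '[[-1,0,0,0,0,0,0.976],[-1,0,0,0,0,0,0.976],[-1,0,0,0,0,0,0.976],[-1,0,0,0,0,0,0.976],[-1,0,0,0,0,0,0.976]]' >/dev/null
python3 -m handwheel '[[-1,0,0,0,0,0,0.976],[-1,0,0,0,0,0,0.976],[-1,0,0,0,0,0,0.976],[-1,0,0,0,0,0,0.976],[-1,0,0,0,0,0,0.976]]' >/dev/null
python3 -m handwheel '[[-1,0,0,0,0,0,0.976],[-1,0,0,0,0,0,0.976],[-1,0,0,0,0,0,0.976],[-1,0,0,0,0,0,0.976],[-1,0,0,0,0,0,0.976]]' >/dev/null
python3 -m handwheel '[[-1,0,0,0,0,0,0.976],[-1,0,0,0,0,0,0.976],[-1,0,0,0,0,0,0.976],[-1,0,0,0,0,0,0.976],[-1,0,0,0,0,0,0.976]]' >/dev/null
python3 -m handwheel '[[-1,0,0,0,0,0,0.976],[-1,0,0,0,0,0,0.976],[-1,0,0,0,0,0,0.976],[-1,0,0,0,0,0,0.976],[-1,0,0,0,0,0,0.976]]'
python3 -m handwheel '[[-1,0,0,0,0,0,0.57],[-1,0,0,0,0,0,0]]'
```

```text
clock: 16.55
tool_pos: [0.6062, -0.3029, 0.3159]
orientation: [-180.0, 0.0, -2.2]
force: [0.6, 0.6, -4.1]
opening: 0.0118
gripper_force: 30.0
clock: 17.18
tool_pos: [0.6061, -0.3029, 0.3804]
orientation: [-180.0, 0.0, -28.3]
force: [-0.7, -0.4, -3.8]
opening: 0.0119
gripper_force: 30.0
clock: 20.3
tool_pos: [0.6061, -0.303, 0.38]
orientation: [180.0, -0.0, -174.7]
force: [-0.4, -0.4, -4.1]
opening: 0.012
gripper_force: 30.0
clock: 20.55
tool_pos: [0.6062, -0.303, 0.38]
orientation: [180.0, -0.0, -177.9]
force: [0.4, 0.1, -2.3]
opening: 0.0117
gripper_force: 30.0
```

```bash
python3 -m handwheel '[[-1,0.05,0.4,0,0,0,0],[-1,0.05,0.8,0,0,0,0],[-1,0.05,0.974,0,0,0,0],[-1,0.05,0.974,0,0,0,0],[-1,0.05,0.974,0,0,0,0]]'
python3 -m handwheel '[[-1,0.05,0.974,0,0,0,0],[-1,0.05,0.974,0,0,0,0],[-1,0.05,0.974,0,0,0,0],[-1,0.05,0.974,0,0,0,0],[-1,0.05,0.974,0,0,0,0]]' >/dev/null
python3 -m handwheel '[[-1,0.05,0.974,0,0,0,0],[-1,0.05,0.974,0,0,0,0],[-1,0.05,0.974,0,0,0,0],[-1,0.05,0.974,0,0,0,0],[-1,0.05,0.974,0,0,0,0]]'
python3 -m handwheel '[[-1,0.05,0.974,0,0,0,0],[-1,0.05,0.974,0,0,0,0],[-1,0.05,0.974,0,0,0,0],[-1,0.05,0.974,0,0,0,0],[-1,0.05,0.8,0,0,0,0]]' 
python3 -m handwheel '[[-1,0.03,0.5,0,0,0,0],[-1,0,0.3,0,0,0,0],[-1,0,0,0,0,0,0],[-1,0,0,0,0,0,0]]'
python3 - <<'E'
from h import *
o=get_obs();print(o["tool_pos"],o["orientation"],o["joint_pos"])
s=snapshot("scene");save(s,"s4")
cv2.imwrite("pics/s4c.png",cv2.cvtColor(cv2.resize(s["color"][20:260,200:480],None,fx=2.5,fy=2.5),cv2.COLOR_RGB2BGR))
E
```

```text
clock: 21.18
tool_pos: [0.596, -0.1983, 0.3801]
orientation: [180.0, 0.0, -177.8]
force: [0.4, -0.5, -3.9]
opening: 0.0119
gripper_force: 30.0
clock: 22.42
tool_pos: [0.5739, 0.0443, 0.3802]
orientation: [180.0, 0.0, -177.8]
force: [-0.2, -0.0, -3.5]
opening: 0.0118
gripper_force: 30.0
clock: 23.05
tool_pos: [0.5633, 0.1613, 0.3802]
orientation: [180.0, 0.0, -177.8]
force: [0.3, -0.4, -3.5]
opening: 0.0116
gripper_force: 30.0
clock: 23.55
tool_pos: [0.5629, 0.1791, 0.3798]
orientation: [-180.0, -0.0, -177.9]
force: [-0.2, 0.5, -3.1]
opening: 0.0116
gripper_force: 30.0
[0.562862   0.17909516 0.37984188] [-1.79990040e+02 -1.19462619e-02 -1.77907037e+02] [ 3.65993257e+01  1.36722196e+01 -1.23753740e+01  1.60283992e-03
 -6.39678932e+01 -1.24507065e+02]
```

View pics/s4c.png

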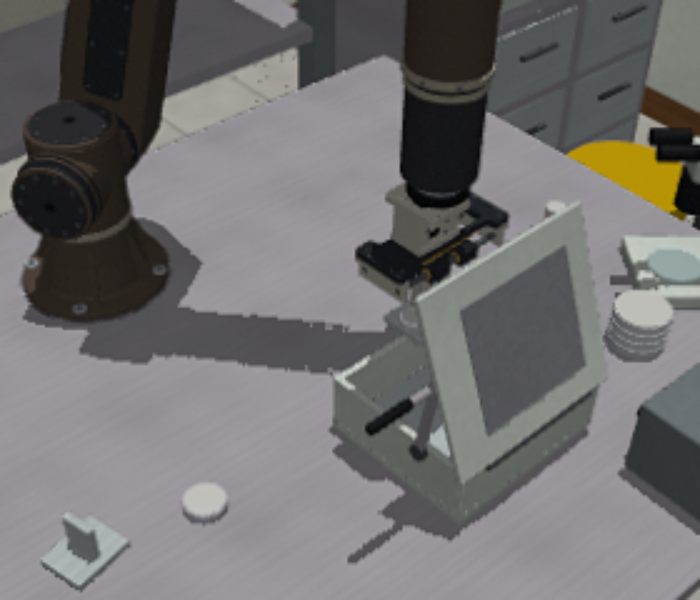

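The lid is still propped, and the carrier hangs over the front of the chamber at about crop (405,320). I shift 23 mm along y and lower it.

```bash
python3 -m handwheel '[[-1,0,0.5,0,0,0,0],[-1,0,0.45,0.2,0,0,0],[-1,0,0,0.8,0,0,0],[-1,0,0,0.9,0,0,0],[-1,0,0,0.9,0,0,0]]'
python3 -m handwheel '[[-1,0,0,0.9,0,0,0],[-1,0,0,0.9,0,0,0],[-1,0,0,0.8,0,0,0],[-1,0,0,0.4,0,0,0],[-1,0,0,0,0,0,0]]'
python3 -m handwheel '[[-1,0,0,0.2,0,0,0],[-1,0,0,0.2,0,0,0],[-1,0,0,0.12,0,0,0],[-1,0,0,0.06,0,0,0],[-1,0,0,0,0,0,0]]'
```

```text
clock: 24.22
tool_pos: [0.5618, 0.204, 0.3089]
orientation: [180.0, -0.0, -177.9]
force: [0.6, 0.0, -3.3]
opening: 0.0119
gripper_force: 30.0
clock: 24.85
tool_pos: [0.5618, 0.2036, 0.2342]
orientation: [-179.9, -0.1, -177.9]
force: [0.1, 0.4, -3.7]
opening: 0.0115
gripper_force: 30.0
clock: 25.48
tool_pos: [0.5619, 0.2033, 0.2204]
orientation: [-180.0, -0.0, -177.9]
force: [0.5, 0.1, -3.8]
opening: 0.0114
gripper_force: 30.0
```

```bash
python3 -m handwheel '[[-1,0,0,0.03,0,0,0],[-1,0,0,0.03,0,0,0],[-1,0,0,0,0,0,0]]'
python3 -m handwheel '[[-1,0,0,0.03,0,0,0],[-1,0,0,0.03,0,0,0],[-1,0,0,0,0,0,0]]'
```

```text
clock: 25.85
tool_pos: [0.562, 0.2034, 0.2198]
orientation: [180.0, 0.0, -177.9]
force: [-3.2, -1.2, 5.1]
opening: 0.0118
gripper_force: 30.0
clock: 26.22
tool_pos: [0.5619, 0.2033, 0.2198]
orientation: [180.0, 0.1, -177.8]
force: [-8.7, -1.3, 18.9]
opening: 0.0118
gripper_force: 30.0
```

Floor contact came at the expected height of 0.2198. I relieve the push, release and retreat.

```bash
python3 -m handwheel '[[-1,0,0,-0.05,0,0,0],[1,0,0,0,0,0,0],[1,0,0,0,0,0,0],[1,0,0,0,0,0,0],[1,0,0,0,0,0,0]]'
python3 -m handwheel '[[1,0,0,0,0,0,0],[1,0,0,0,0,0,0],[1,0,0,0,0,0,0],[1,0,0,0,0,0,0]]'
python3 -m handwheel '[[1,0,0,-0.5,0,0,0],[1,0,0,-1,0,0,0],[1,0,0,-1,0,0,0],[1,0,0,-1,0,0,0],[1,0,0,-1,0,0,0]]'
python3 -m handwheel '[[1,0,0,-1,0,0,0],[1,0,0,-1,0,0,0],[1,0,0,-1,0,0,0],[1,0,0,0,0,0,0]]'
python3 - <<'E'
from h import *
o=get_obs();s=wristpose(snapshot("wrist"),o);save(s,"w5");print(o["tool_pos"],o["orientation"])
print([proj(s,np.array([.562,.203,z])).round(0) for z in(.022,.076)])
E
```

```text
clock: 26.85
tool_pos: [0.562, 0.2033, 0.2185]
orientation: [-180.0, -0.0, -177.9]
force: [-0.2, 0.1, 0.2]
opening: 0.0461
gripper_force: 0.0
clock: 27.35
tool_pos: [0.5619, 0.2033, 0.2187]
orientation: [180.0, 0.0, -177.9]
force: [-0.1, -0.1, 0.1]
opening: 0.0848
gripper_force: 0.0
clock: 27.98
tool_pos: [0.5619, 0.2032, 0.3331]
orientation: [180.0, 0.1, -177.9]
force: [0.3, 0.9, -0.7]
opening: 0.0876
gripper_force: 0.0
clock: 28.48
tool_pos: [0.5622, 0.2034, 0.4095]
orientation: [179.9, 0.3, -177.9]
force: [0.4, -0.2, -0.8]
opening: 0.0879
gripper_force: 0.0
[0.56221007 0.20335741 0.40950263] [ 179.86042745    0.25403168 -177.86176767]
[array([320., 171.]), array([320., 179.])]
```

View pics/w5.png

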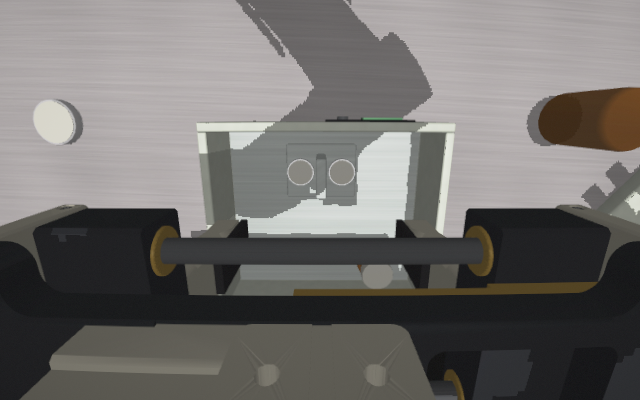

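The carrier stands square in the front half of the chamber, with its dishes at (300,172) and (342,172) and its fin at column 320 as predicted. The jar at (377,270) is clear of it. Now I go back to the stay.

```bash
python3 -m handwheel '[[1,0.034,-0.931,-0.12,0,0,0],[1,0.034,-0.931,-0.12,0,0,0],[1,0.034,-0.931,-0.12,0,0,0],[1,0.034,-0.931,-0.12,0,0,0],[1,0.034,-0.931,-0.12,0,0,0]]' >/dev/null
python3 -m handwheel '[[1,0.034,-0.931,-0.12,0,0,0],[1,0.034,-0.931,-0.12,0,0,0],[1,0.034,-0.931,-0.12,0,0,0],[1,0.034,-0.931,-0.12,0,0,0],[1,0.034,-0.931,-0.12,0,0,0]]'
python3 -m handwheel '[[1,0,0,0,0,0,-1],[1,0,0,0,0,0,-1],[1,0,0,0,0,0,-1],[1,0,0,0,0,0,-1],[1,0,0,0,0,0,-1]]' >/dev/null
python3 -m handwheel '[[1,0,0,0,0,0,-1],[1,0,0,0,0,0,-1],[1,0,0,0,0,0,-1],[1,0,0,0,0,0,-1],[1,0,0,0,0,0,-1]]' >/dev/null
python3 -m handwheel '[[1,0,0,0,0,0,-1],[1,0,0,0,0,0,-1],[1,0,0,0,0,0,-1],[1,0,0,0,0,0,-1],[1,0,0,0,0,0,-1]]'
python3 -m handwheel '[[1,-0.11,-0.858,0,0,0,0],[1,-0.11,-0.858,0,0,0,0],[1,-0.11,-0.858,0,0,0,0],[1,-0.11,-0.858,0,0,0,0],[1,-0.11,-0.858,0,0,0,0]]'
python3 -m handwheel '[[1,-0.11,-0.858,0,0,0,0],[1,0,0,0,0,0,0],[1,0,0,0,0,0,0]]'
```

```text
clock: 29.78
tool_pos: [0.5617, -0.0315, 0.4364]
orientation: [180.0, 0.0, -177.9]
force: [0.3, -0.3, 0.1]
opening: 0.0878
gripper_force: 0.0
clock: 31.65
tool_pos: [0.5618, -0.0308, 0.4363]
orientation: [180.0, -0.0, -87.7]
force: [-0.1, -1.0, 0.2]
opening: 0.0878
gripper_force: 0.0
clock: 32.28
tool_pos: [0.6692, -0.0131, 0.4362]
orientation: [180.0, -0.0, -87.9]
force: [-0.2, 0.1, 0.0]
opening: 0.0877
gripper_force: 0.0
clock: 32.65
tool_pos: [0.6896, -0.0092, 0.436]
orientation: [180.0, -0.0, -87.9]
force: [0.1, 0.3, 0.2]
opening: 0.0879
gripper_force: 0.0
```

```bash
python3 -m handwheel '[[1,0,0,0.9,0,0,0],[1,0,0,0.9,0,0,0],[1,0,0,0.9,0,0,0],[1,0,0,0,0,0,0],[-1,0,0,0,0,0,0]]'
python3 -m handwheel '[[-1,0,0,0,0,0,0],[-1,0,0,0,0,0,0],[-1,0,0,0,0,0,0],[-1,0,0,0,0,0,0],[-1,0,0,0,0,0,0]]'
python3 -m handwheel '[[-1,0,0,0,0,0,0],[-1,0,0,0,0,0,0],[-1,0,0,0,0,0,0],[-1,0,0,0,0,0,0],[-1,0,0,0,0,0,0]]'
```

```text
clock: 33.28
tool_pos: [0.6901, -0.0086, 0.3701]
orientation: [-179.9, -0.0, -87.9]
force: [-0.6, 1.7, 0.1]
opening: 0.0823
gripper_force: 0.0
clock: 33.9
tool_pos: [0.69, -0.0083, 0.3686]
orientation: [180.0, -0.0, -87.9]
force: [0.3, -0.6, -0.3]
opening: 0.0336
gripper_force: 0.0
clock: 34.52
tool_pos: [0.6901, -0.0084, 0.3687]
orientation: [-180.0, -0.0, -87.9]
force: [1.7, 0.2, -1.4]
opening: 0.0139
gripper_force: 30.0
```

```bash
python3 -m handwheel '[[-1,0,0.633,-0.05,0,0,0],[-1,0,0.634,0.028,0,0,0],[-1,0,0.626,0.105,0,0,0],[-1,0,0.609,0.18,0,0,0],[-1,0,0.582,0.253,0,0,0]]'
python3 -m handwheel '[[-1,0,0.547,0.322,0,0,0],[-1,0,0.504,0.387,0,0,0],[-1,0,0.453,0.445,0,0,0],[-1,0,0.395,0.497,0,0,0],[-1,0,0,0,0,0,0]]'
python3 -m handwheel '[[-1,0,0.174,0.264,0,0,0],[-1,0,0.158,0.277,0,0,0],[-1,0,0.139,0.285,0,0,0],[-1,0,0.124,0.293,0,0,0],[-1,0,0.105,0.3,0,0,0]]'
python3 -m handwheel '[[-1,0,0.086,0.306,0,0,0],[-1,0,0.068,0.31,0,0,0],[-1,0,0.048,0.314,0,0,0],[-1,0,0,0,0,0,0]]'
```

```text
clock: 35.15
tool_pos: [0.6141, -0.0109, 0.358]
orientation: [-179.6, 0.0, -87.8]
force: [4.9, 1.1, 2.7]
opening: 0.0141
gripper_force: 30.0
clock: 35.78
tool_pos: [0.5653, -0.0126, 0.3139]
orientation: [-180.0, 0.1, -87.9]
force: [3.0, 3.9, -7.4]
opening: 0.0143
gripper_force: 30.0
clock: 36.4
tool_pos: [0.5483, -0.0133, 0.2789]
orientation: [-179.9, 0.0, -87.9]
force: [1.3, 5.1, 3.3]
opening: 0.0139
gripper_force: 30.0
clock: 36.9
tool_pos: [0.5428, -0.0134, 0.2547]
orientation: [180.0, 0.0, -87.9]
force: [3.4, 5.8, -5.3]
opening: 0.0142
gripper_force: 30.0
```

```bash
python3 -m handwheel '[[-1,0,0.03,0.316,0,0,0],[-1,0,0.01,0.29,0,0,0],[-1,0,0,0,0,0,0],[-1,0,0,0.03,0,0,0],[-1,0,0,0,0,0,0]]'
python3 -m handwheel '[[1,0,0,0,0,0,0],[1,0,0,0,0,0,0],[1,0,0,0,0,0,0],[1,0,0,0,0,0,0],[1,0,0,0,0,0,0]]'
python3 -m handwheel '[[1,0,0,0,0,0,0],[1,0,0,0,0,0,0],[1,0,0,0,0,0,0],[1,0,0,-0.5,0,0,0],[1,0,0,-1,0,0,0]]'
python3 -m handwheel '[[1,0,0,-1,0,0,0],[1,0,0,-1,0,0,0],[1,0,0,-1,0,0,0],[1,0,0,-1,0,0,0],[1,0,0,0,0,0,0]]'
python3 -m handwheel '[[1,1,0,0,0,0,0],[1,1,0,0,0,0,0],[1,1,0,0,0,0,0],[1,1,0,0,0,0,0],[1,1,0,0,0,0,0]]'
python3 -m handwheel '[[1,1,0,0,0,0,0],[1,1,0,0,0,0,0],[1,0,0,0,0,0,0],[1,0,0,0,0,0,0]]'
python3 - <<'E'
from h import *
s=snapshot("scene");save(s,"s6");a=s["color"][60:240,180:480]
b=np.load("pics/scene.npz")["color"][60:240,180:480]
cv2.imwrite("pics/s6c.png",cv2.cvtColor(cv2.resize(np.vstack([a[:150],b[:150]]),None,fx=2,fy=2),cv2.COLOR_RGB2BGR))
d=np.abs(a.astype(int)-b).sum(2)>60
print(d[60:160,140:270].mean())
E
```

```text
clock: 37.52
tool_pos: [0.5416, -0.0136, 0.2392]
orientation: [179.9, 0.0, -87.9]
force: [-0.1, 6.0, 0.6]
opening: 0.0138
gripper_force: 30.0
clock: 38.15
tool_pos: [0.542, -0.0139, 0.2398]
orientation: [180.0, -0.0, -87.9]
force: [-0.2, 0.4, 0.3]
opening: 0.0586
gripper_force: 0.0
clock: 38.78
tool_pos: [0.5418, -0.0139, 0.2777]
orientation: [179.9, -0.0, -87.9]
force: [0.4, 0.3, -0.2]
opening: 0.0876
gripper_force: 0.0
clock: 39.4
tool_pos: [0.5425, -0.0138, 0.3805]
orientation: [-179.7, 0.0, -87.9]
force: [-0.3, -0.2, -0.7]
opening: 0.0879
gripper_force: 0.0
clock: 40.02
tool_pos: [0.5464, -0.1395, 0.3773]
orientation: [180.0, 0.0, -87.9]
force: [0.0, -0.1, 0.6]
opening: 0.0877
gripper_force: 0.0
clock: 40.52
tool_pos: [0.5483, -0.1885, 0.3772]
orientation: [180.0, 0.0, -87.9]
force: [-0.5, -0.8, 0.0]
opening: 0.0879
gripper_force: 0.0
0.025384615384615384
```

View pics/s6c.png

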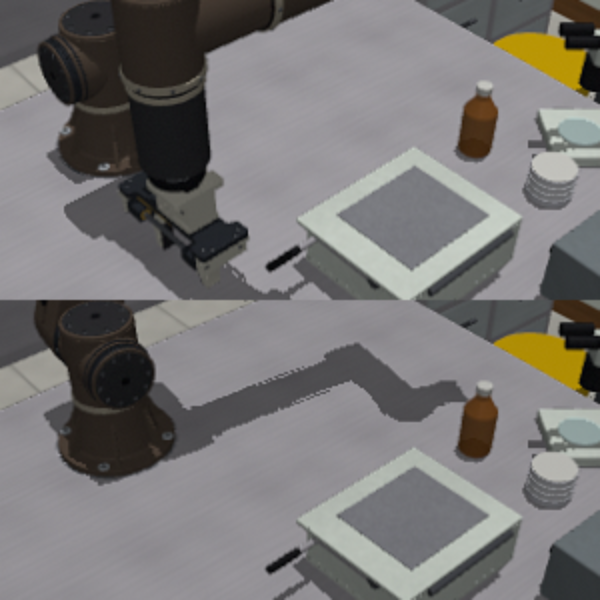

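The lid corner at (412,148) and the grip at (283,259) sit where they did at the start (448 and 560 in the lower half, so 148 and 260). The lid is shut, the stay is down and the robot is clear.

```bash
python3 -c "
from plant import *
print(close_job())"
```

```text
the job is handed in; nothing more can be done
None
```

I placed the carrier with two dishes flat in the chamber beside the jar, shut the lid with the stay folded down, and handed the job in at about 41 s; the hand-in returned no verdict.

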